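Right the fallen tool holder

ROBOT

A 7-joint arm with a two-finger parallel gripper is mounted at the origin on a cart in front of the work surface, level with it; the furniture and walls round the work are solid. World frame = base frame: x ahead of the robot, y to its left, z up, the work surface at z = 0. Lengths are in mm, angles in rad, forces in N, time in s.
With the tool pointing down it reaches from about 400 to 850 mm from the base axis. Payload 4.4 kg.
Tool frame: the origin (TCP) lies on the centre line of the jaws, within the pads' length; the fingertips stand 8 mm ahead of it and the grasp point (between the pads) lies 11 mm behind it; z points along the fingers, x is the direction in which the jaws open and shut, and the axes are right-handed (so a half turn about z gives the same grasp; the last joint's range is limited). The gripper opens to 94 mm and grips with 3 to 60 N. Pads are 16 mm wide; open, the fingers measure 119 mm over their backs; the gripper's body (75 mm by 177 mm) begins 78 mm behind the grasp point.
Start: joints at [-1.192, 0.628, 0.038, 1.517, -0.027, 0.996, -0.02], TCP at [279.659, 586.778, 213.478] pointing down, gripper open.
Joint ranges: [-3.06, 3.06], [-0.37, 2.12], [-1.25, 1.32], [0.18, 2.47], [-1.1, 4.24], [0.23, 1.98], [-2.94, 2.94]. Speed limits (rad/s): [2.57, 2.57, 3.14, 3.14, 3.14, 3.14, 3.14].

INTERFACE

Orientations are given as a unit quaternion [w, x, y, z].
In Python, from cell import arm gives the robot as it stands.
- The arm moves only by the tool step_arm, never from a script. Its argument "targets" is text: rows parted by semicolons, each of 7 numbers parted by spaces: the shift along the tool's x, y, z in m, then the turn, a rotation vector about the tool's x, y, z in degrees, then the closure, from 0 (fully open) to 1 (shut). A call has 1 to 12 rows; each row is the pose to reach, as a shift and turn from the pose commanded when the call began, along the tool's axes at that moment; what a row does not reach only later rows make up. A row lasts 1/10 s, in which the tool goes at most 50 mm and 8.59 degrees, less where a joint would pass 70% of its speed; a pose out of reach is approached as far as the arm can. A call with a gripper value outside its range is refused whole. The fingers move at their own pace and stop on an object; the grip force is fixed at half the most. Time passes only in rows, so rows that repeat a pose let the fingers close. It gives the time, the measured TCP pose, the force and the opening at its end, in the units of the state.
- arm.observe(): the state, without advancing time (a new reading comes with each control period).
- arm.snapshot(name): name is "scene" or "top" or "wrist"; returns a dict with "frame" (384x512x3 uint8, red, green, blue), "intrinsics" (3x3 intrinsics, pixels), "distortion" ([k1, k2, p1, p2, k3] as OpenCV has them; the pictures are not rectified), "world_from_camera" (4x4, takes a point from camera to world coordinates). Camera axes: x right, y up, looking along -z (the intrinsics and any distortion apply to the point x, -y, -z); pixel columns grow to the right and rows downward; lengths in mm; the calibration is good to about 2 mm. A picture is of the moment at which its call begins. There is no depth.
- arm.job_done(): hands the job in, once; it reports no verdict.
The state is a dict: "time_s": time; "qpos": joint angles; "qvel": joint speeds; "tau": joint torques, N m; "position": TCP position; "tool_rot": TCP orientation; "ft_force": force on the tool from outside, world axes, zero at the start; "moment": the same for the moment, N m; "width": finger opening in mm.
Only numpy, scipy, OpenCV 4.12 (cv2) and the standard library are available. Lean on these libraries where they do the work, as an engineer would, in place of code of your own. Each camera call takes 0.05 s, during which the arm holds its last target.

TASK

One of the two steel tool holders has toppled over and lies on the right-hand table. Pick it up and stand it upright, thick end down and thin stud up, with its whole foot on the reddish-brown wooden panel on the left-hand table; set it down, do not drop it. Leave the other tool holder standing where it is.

Things in the scene. Friction and masses are not known exactly. Their poses are not given: they have to be found in the camera images.
- fallen_center (a point): Fallen steel tool holder, 120 mm long, 0.5-0.8 kg, on its side, free to roll. Point: mid-length on the axis, about 22 mm above the table. z runs from flat foot to thin stud; at the start the stud points to world -y within 35 deg. Along z from here (mm): foot diameter 42, -60 to -35; flange diameter 46, -35 to -9 (grip here); cone diameter 32 narrowing to 20, to +38; stud diameter 10-14, to +60.
- standing_center (a point): The other tool holder, of the same shape and size, standing upright at the far side of the right-hand table. This point is on its axis, half-way up (60 mm above the table). To be left alone.
- panel_top (a point): Centre of the upper face of the reddish-brown wooden panel lying flat on the left-hand table, 130 mm (x) by 240 mm (y), 20 mm thick, z up; it is fixed to the table. The holder may stand anywhere on it. This point is 20 mm above the table.
Mind the look-alikes: they are no part of the job. Leave any pink, purple or turquoise look-alike of the part that bears fallen_center alone.

How it is judged (in metres and radians):
At the end, for the whole second after the job is handed in: The fallen tool holder stands at rest on the panel, foot down and stud up, within 10 degrees of upright, its axis within 48 mm of the panel's middle across its width and 103 mm along its length (so that its foot is on the panel) (angle between fallen_center's own z axis and vertical below 0.17 rad and x of fallen_center in the frame of panel_top between -0.048 and 0.048 m and y of fallen_center in the frame of panel_top between -0.103 and 0.103 m and z of fallen_center in the frame of panel_top between 0.05 and 0.07 m and linear speed of fallen_holder below 0.03 m/s and angular speed of fallen_holder below 0.3 rad/s); the robot touches nothing.
It fails at once if the fallen holder is dropped from more than about 30 mm above its standing height on the panel (height (world z) of fallen_center above 0.112 m and contact force between fallen_holder and anything else below 0.05 N and distance of fallen_center from where it was at the start of the episode above 0.03 m).
It fails at once if the standing holder is shifted by more than 20 mm or tipped by more than 15 degrees (distance of standing_center from where it was at the start of the episode above 0.02 m or angle between standing_center's own z axis and vertical above 0.26 rad).
It also fails if it takes over 38 s, if anything falls off the work surface, if the arm or the gripper's body presses on something with over 40 N, if the wrist force passes 120 N, or if a joint passes its speed limit or range.

## Working session

There is one attempt and no reset: what is moved stays moved. The work goes in short steps, Python scripts to look and compute and a tool call to move; the robot and the scene stay as the last step left them, time stands still between calls to the robot, and variables do not carry over. Pictures are saved under pics/ and viewed, and the job is handed in when it is done.

Besides the shell and the picture viewer there is one more tool, called after "Call:" by a JSON object that holds its "api" and its "payload". step_arm: Moves the arm, as the interface text tells. Its arguments: {"type":"object","properties":{"targets":{"type":"string"}},"required":["targets"]}

```bash
ls; mkdir -p pics; cat > h.py <<'E'
import numpy as np,cv2,pickle
from cell import arm
def snap(n,f):
    s=arm.snapshot(n); cv2.imwrite('pics/'+f+'.png',s['frame'][...,::-1]); pickle.dump(s,open(f+'.pkl','wb')); return s
def ray(s,uv):
    p=cv2.undistortPoints(np.array(uv,float).reshape(-1,1,2),np.array(s['intrinsics'],float),np.array(s['distortion'],float)).reshape(-1,2)
    T=np.array(s['world_from_camera']); d=np.c_[p[:,0],-p[:,1],-np.ones(len(p))]@T[:3,:3].T
    return T[:3,3],d
def onz(s,uv,z):
    o,d=ray(s,uv); return o+d*((z-o[2])/d[:,2])[:,None]
E
python3 - <<'E'
from h import *
for n in ['scene','top','wrist']:
    s=snap(n,n+'0'); print(n,np.round(s['world_from_camera'],2).tolist())
print(arm.observe())
E
```

```text
pics
scene [[0.52, 0.41, -0.75, -628.28], [-0.86, 0.26, -0.45, -801.04], [0.01, 0.87, 0.49, 815.65], [0.0, 0.0, 0.0, 1.0]]
top [[-0.02, 0.99, -0.1, 375.97], [-1.0, -0.02, -0.0, -122.9], [-0.0, 0.1, 0.99, 1420.45], [0.0, 0.0, 0.0, 1.0]]
wrist [[0.43, -0.87, -0.25, 206.74], [0.9, 0.41, 0.12, 619.67], [-0.0, -0.28, 0.96, 384.86], [0.0, 0.0, 0.0, 1.0]]
{'time_s': 0.15, 'qpos': array([-1.19177568,  0.62908266,  0.03846545,  1.5180792 , -0.02702863,
        0.99628731, -0.01998253]), 'qvel': array([ 0.00121626, -0.00367484, -0.00100331, -0.00173168, -0.00097723,
        0.00231105,  0.00078462]), 'tau': array([ 1.23666010e-03, -5.50092316e+01,  1.14469953e+00, -1.86814964e+01,
       -5.21878665e-02,  2.09381548e-02,  1.24369872e-04]), 'position': array([279.4658574 , 586.34940011, 212.81761994]), 'tool_rot': array([ 3.51900481e-04,  8.45666858e-01,  5.33710705e-01, -5.69437789e-04]), 'ft_force': array([0.23021607, 0.05697231, 0.6429025 ]), 'moment': array([ 0.00775311, -0.00650762,  0.01058031]), 'width': 94.04396470495738}
```

View pics/scene0.png

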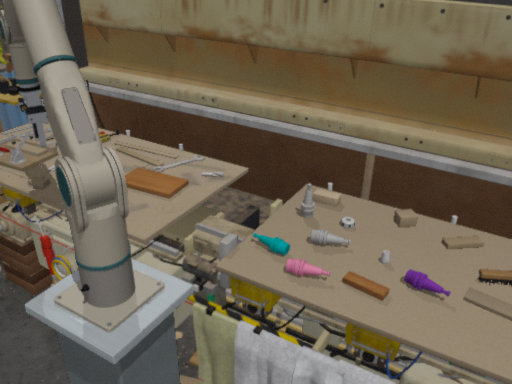

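View pics/top0.png

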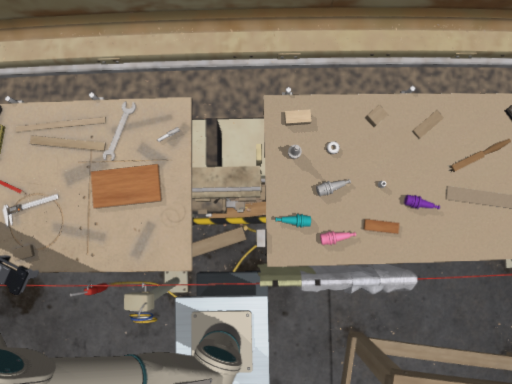

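View pics/wrist0.png

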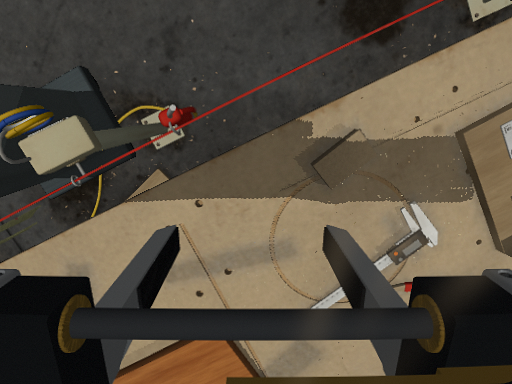

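```bash
python3 - <<'E'
from h import *
s=pickle.load(open('top0.pkl','rb'))
f=s['frame']; c=f[130:260,260:400][...,::-1]
cv2.imwrite('pics/crop.png',cv2.resize(c,None,fx=5,fy=5,interpolation=cv2.INTER_CUBIC))
hsv=cv2.cvtColor(f,cv2.COLOR_RGB2HSV)
for (u,v) in [(126,186),(60,250),(330,187),(300,260),(345,183)]: print(u,v,hsv[v,u])
m=((hsv[...,0]<15)&(hsv[...,1]>120)).astype(np.uint8)
n,l,st,ce=cv2.connectedComponentsWithStats(m)
for i in range(1,n):
    if st[i,4]>800:
        r=cv2.minAreaRect(np.argwhere(l==i)[:,::-1].astype(np.float32)); print(st[i],ce[i],r)
        print(onz(s,cv2.boxPoints(r),20).round(),onz(s,[r[0]],20).round(1))
m=((hsv[...,1]<40)&(hsv[...,2]>70)).astype(np.uint8)
m[:130]=0;m[215:]=0;m[:,:270]=0;m[:,400:]=0
n,l,st,ce=cv2.connectedComponentsWithStats(m)
for i in range(1,n):
    if st[i,4]>30: print(st[i],ce[i])
    if st[i,4]>200:
        p=np.argwhere(l==i)[:,::-1].astype(float)
        P=onz(s,p,22)[:,:2]; mu=P.mean(0); w,V=np.linalg.eigh(np.cov((P-mu).T)); a=V[:,1]; a=-a*np.sign(a[1])
        t=(P-mu)@a; b=np.array([-a[1],a[0]]); 
        print(mu,a,np.degrees(np.arctan2(a[1],a[0])),t.min(),t.max())
        for k in np.arange(-70,80,8):
            q=((P-mu)@b)[abs(t-k)<4]
            if len(q): print(k,q.min().round(1),q.max().round(1))
cv2.imwrite('pics/m.png',cv2.resize(m[130:260,260:400]*255,None,fx=5,fy=5,interpolation=0))
E
```

```text
126 186 [ 12 145 165]
60 250 [ 17  64 178]
330 187 [  0   5 167]
300 260 [ 16  62 172]
345 183 [ 15  12 165]
[  91  164   70   44 2456] [125.55496743 185.7284202 ] ((125.40855407714844, 185.67684936523438), (36.33197784423828, 68.24668884277344), 83.6598129272461)
[[592. 455.  20.]
 [613. 213.  20.]
 [486. 199.  20.]
 [464. 438.  20.]] [[538.7 325.4  20. ]]
[326 141  14  13 130] [332.7        147.23846154]
[288 145  14  14 160] [294.3625  151.33125]
[316 179  35  17 311] [330.1414791  186.64951768]
[ 520.13400768 -386.96585851] [ 0.27875833 -0.96036128] -73.81388821717641 -50.607258594573615 73.54046224516046
-54 3.6 3.6
-46 -17.0 16.8
-38 -19.1 18.1
-30 -17.9 19.3
-22 -21.0 22.8
-14 -22.0 21.8
-6 -21.8 19.7
2 -22.9 20.9
10 -12.8 14.5
18 -13.9 12.4
26 -12.6 13.6
34 -11.4 10.5
42 -10.2 8.4
50 -9.0 9.7
58 -5.5 5.5
66 -4.3 4.4
74 -5.3 5.7
[378 181   9   7  51] [381.58823529 183.76470588]
```

View pics/crop.png

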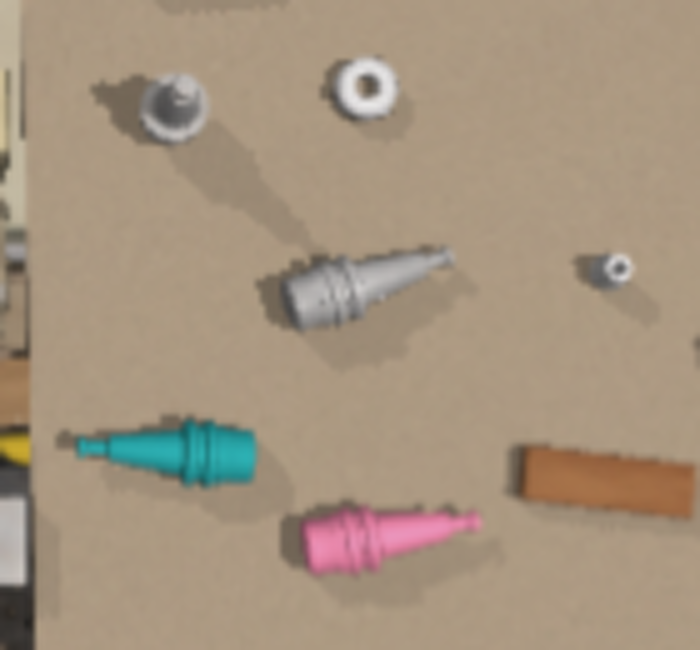

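View pics/m.png

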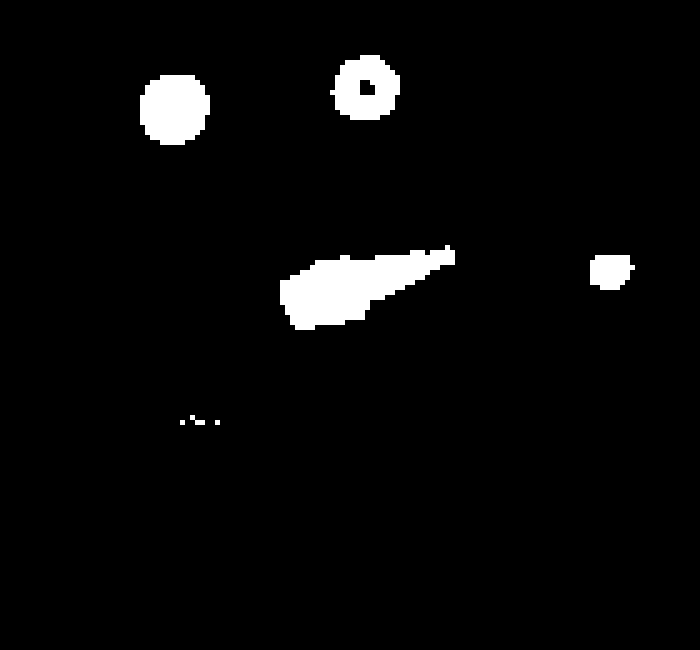

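Call:
{"api": "step_arm", "payload": {"targets": "-0.145 0.2 -0.1 0 0 0 0;-0.145 0.2 -0.1 0 0 0 0;-0.145 0.2 -0.1 0 0 0 0;-0.145 0.2 -0.1 0 0 0 0;-0.145 0.2 -0.1 0 0 0 0;-0.145 0.2 -0.1 0 0 0 0"}}

```text
time_s: 0.75
position: [401.5, 365.0, 315.5]
tool_rot: [0.001, 0.848, 0.531, 0.001]
ft_force: [-0.1, -1.6, 0.4]
width: 93.7
```

```bash
cat > log.py <<'E'
from h import *
import os
o=arm.observe(); L=pickle.load(open('log.pkl','rb')) if os.path.exists('log.pkl') else []
L.append(o); pickle.dump(L,open('log.pkl','wb'))
print(o['time_s'],o['qpos'].round(3),o['position'].round(1),o['tool_rot'].round(4),o['ft_force'].round(1),round(o['width'],1))
E
python3 log.py; python3 - <<'E'
from h import *
s=pickle.load(open('top0.pkl','rb'))
print(onz(s,[(294.4,151.3)],40), onz(s,[(332.7,147.2)],10),onz(s,[(299,222),(335,237)],20))
E
```

```text
0.75 [-0.841  0.368  0.071  1.679 -0.025  1.093  0.355] [401.5 365.  315.5] [0.0012 0.8476 0.5306 0.0014] [-0.1 -1.6  0.4] 93.7
[[ 643.22600888 -265.01233552   40.        ]] [[ 661.1639149  -404.07093413   10.        ]] [[ 400.5854197  -275.26131146   20.        ]
 [ 346.4589176  -397.41572644   20.        ]]
```

Call:
{"api": "step_arm", "payload": {"targets": "-0.145 0.2 0 0 0 30 0;-0.145 0.2 0 0 0 30 0;-0.145 0.2 0 0 0 30 0;-0.145 0.2 0 0 0 30 0;-0.145 0.2 0 0 0 30 0;-0.145 0.2 0 0 0 30 0"}}

```text
time_s: 1.35
position: [518.7, 145.6, 313.3]
tool_rot: [0.002, 0.957, 0.292, 0.0]
ft_force: [0.6, 0.4, 1.2]
width: 93.9
```

```bash
python3 log.py
```

```text
1.35 [-0.513  0.373  0.263  1.694 -0.102  1.088  0.372] [518.7 145.6 313.3] [2.200e-03 9.566e-01 2.916e-01 2.000e-04] [0.6 0.4 1.2] 93.9
```

```bash
cat > kin.py <<'E'
from h import *
from scipy.spatial.transform import Rotation as R
from scipy.optimize import least_squares
import itertools
def fk(q,p,s=(-1,-1,-1,-1)):
    # p: h,L1,L2,Lt, e1 (elbow x-offset), w1 (wrist x-offset), s1
    z=lambda a:R.from_euler('z',a); y=lambda a:R.from_euler('y',a)
    h,L1,L2,Lt,e1,w1,s1=p
    A=z(s[0]*q[0]); P=np.array([0,0,h])+A.apply([s1,0,0])
    A=A*y(q[1])*z(s[1]*q[2]); P=P+A.apply([e1,0,L1])
    A=A*y(q[3]); P=P+A.apply([-e1,0,L2])
    A=A*z(s[2]*q[4])*y(q[5]); P=P+A.apply([w1,0,0])
    A=A*z(s[3]*q[6]); P=P+A.apply([0,0,Lt]); return P,A
def qR(t): return R.from_quat([t[1],t[2],t[3],t[0]])
E
python3 - <<'E'
from kin import *
L=pickle.load(open('log.pkl','rb'))
L.insert(0,dict(qpos=np.array([-1.19177568,  0.62908266,  0.03846545,  1.5180792 , -0.02702863,0.99628731, -0.01998253]),position=np.array([279.4658574 , 586.34940011, 212.81761994]),tool_rot=np.array([ 3.51900481e-04,  8.45666858e-01,  5.33710705e-01, -5.69437789e-04])))
pickle.dump(L,open('log.pkl','wb'))
for s in itertools.product([-1,1],repeat=4):
    Cs=[fk(o['qpos'],[0]*7,s)[1].inv()*qR(o['tool_rot']) for o in L]
    m=R.concatenate(Cs).mean(); e=max((m.inv()*c).magnitude() for c in Cs)
    if e<.1: print(s,e,m.as_matrix().round(3).tolist())
s=(-1,-1,-1,-1)
f=lambda p:np.concatenate([fk(o['qpos'],[*p,0,0,0],s)[0]-o['position'] for o in L])
r=least_squares(f,[350,455,455,220]); print(r.x,r.fun.round(1))
E
```

```text
(-1, -1, -1, -1) 7.520912760608657e-09 [[-1.0, -0.0, -0.0], [0.0, -1.0, 0.0], [-0.0, 0.0, 1.0]]
[7400.9571024   600.57371616  359.09821694 7479.96589684] [-29.    7.4  -1.8   1.   13.2   1.4  -5.1  -0.6   0.4]
```

Call:
{"api": "step_arm", "payload": {"targets": "-0.1 0.16 0 0 0 17.7 0;-0.1 0.16 0 0 0 17.7 0;-0.1 0.16 0 0 0 17.7 0;-0.187 0.296 0 0 0 17.7 0;-0.187 0.296 0 0 0 17.7 0;-0.187 0.296 0 0 0 17.7 0;-0.187 0.296 0 0 0 17.7 0;-0.187 0.296 0 0 0 17.7 0;-0.187 0.296 0 0 0 17.7 0"}}

```text
time_s: 2.25
position: [529.5, -196.9, 312.8]
tool_rot: [-0.001, 0.989, 0.145, -0.0]
ft_force: [0.0, 0.7, 0.7]
width: 94.0
```

```bash
python3 log.py
```

```text
2.25 [ 0.036  0.431  0.408  1.628 -0.186  1.122  0.784] [ 529.5 -196.9  312.8] [-6.000e-04  9.894e-01  1.454e-01 -4.000e-04] [0.  0.7 0.7] 94.0
```

Call:
{"api": "step_arm", "payload": {"targets": "0 0.1 0.05 20 0 0 0;0 0.1 0.05 20 0 0 0;0 0.1 0.05 20 0 0 0;0 0.1 0.05 20 0 0 0"}}

```text
time_s: 2.65
position: [557.5, -294.6, 257.8]
tool_rot: [-0.174, 0.974, 0.142, -0.029]
ft_force: [0.9, -0.1, -0.2]
width: 94.3
```

```bash
python3 log.py; python3 - <<'E'
from kin import *
L=pickle.load(open('log.pkl','rb')); 
for n,x0 in ((4,[350,455,455,220]),(7,[350,455,455,220,0,0,0])):
    f=lambda p:np.concatenate([fk(o['qpos'],[*p,0,0,0][:7])[0]-o['position'] for o in L])
    r=least_squares(lambda p:np.r_[f(p),(np.array(p)-x0)*.003],x0); print(r.x.round(1),f(r.x).round(1))
E
```

```text
2.65 [ 0.416  0.753  0.317  1.242 -0.407  1.493  1.07 ] [ 557.5 -294.6  257.8] [-0.1741  0.9741  0.1416 -0.0287] [ 0.9 -0.1 -0.2] 94.3
[361.5 479.6 423.  303.3] [-29.   -1.3   2.8 -13.2  23.2  -3.6  -0.   19.8  -4.9   6.2  10.2  -3.
  -0.6  -1.5   8.7]
[395.  556.3 454.7 379.8 -18.3 -34.9 -72.3] [-23.5   6.7  -0.  -15.   15.6   0.9  -1.4   3.7  -0.7  -1.5  -9.7   0.7
   2.    1.   -0.8]
```

Call:
{"api": "step_arm", "payload": {"targets": "-0.062 0.144 0.04 0 0 0 0;-0.062 0.144 0.04 0 0 0 0;-0.062 0.144 0.04 0 0 0 0;-0.062 0.144 0.04 0 0 0 0;-0.062 0.144 0.04 0 0 0 0"}}

```text
time_s: 3.15
position: [534.9, -425.3, 176.1]
tool_rot: [-0.173, 0.974, 0.144, -0.026]
ft_force: [0.2, 0.9, -0.0]
width: 94.3
```

```bash
python3 log.py; python3 - <<'E'
from h import *
snap('wrist','w1');snap('scene','s1'); snap('top','t1')
E
```

```text
3.15 [ 0.596  0.93   0.313  1.09  -0.4    1.488  1.224] [ 534.9 -425.3  176.1] [-0.1727  0.974   0.1443 -0.0256] [ 0.2  0.9 -0. ] 94.3
```

View pics/w1.png

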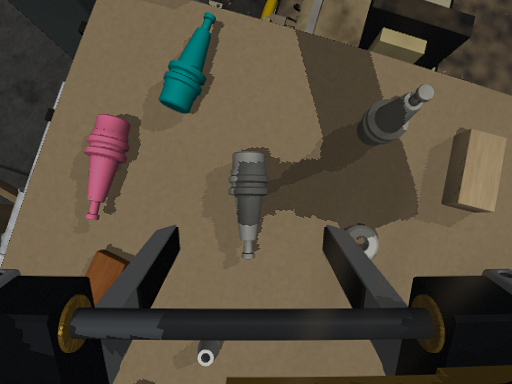

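View pics/s1.png

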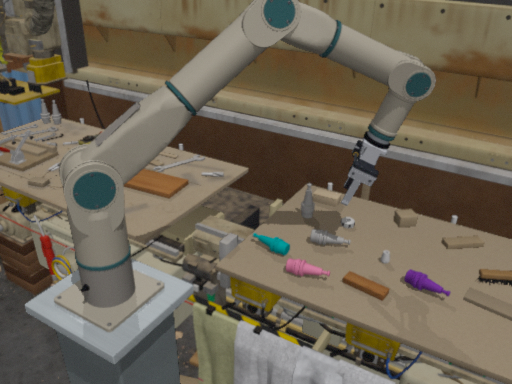

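```bash
python3 - <<'E'
from h import *
s=pickle.load(open('w1.pkl','rb')); f=s['frame']
c=f[130:280,190:310][...,::-1]; cv2.imwrite('pics/c1.png',cv2.resize(c,None,fx=4,fy=4,interpolation=cv2.INTER_CUBIC))
for uv,z in (((248,258),22),((229,187),23),((268,185),23),((232,155),21),((265,154),21)): print(uv,onz(s,[uv],z).round(1))
E
```

```text
(248, 258) [[ 540.  -456.7   22. ]]
(229, 187) [[ 495.4 -385.5   23. ]]
(268, 185) [[ 537.8 -370.2   23. ]]
(232, 155) [[ 487.5 -348.4   21. ]]
(265, 154) [[ 524.  -336.1   21. ]]
```

View pics/c1.png

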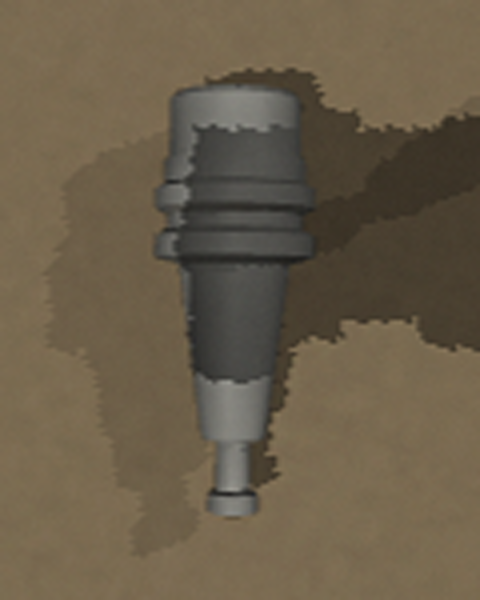

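```bash
cat > go.py <<'E'
import sys
from kin import *
o=arm.observe(); A=qR(o['tool_rot']); t=np.array([float(v) for v in sys.argv[1:4]])
print('axes x,y,z',A.as_matrix().T.round(3).tolist()); print((A.inv().apply(t-o['position'])).round(1))
E
python3 go.py 516.2 -375.8 17.4
```

```text
axes x,y,z [[0.956, 0.293, 0.004], [0.277, -0.898, -0.342], [-0.097, 0.328, -0.94]]
[ -6.7   6.2 169.5]
```

Call:
{"api": "step_arm", "payload": {"targets": "-0.0067 0.0062 0.04 0 0 0 0;-0.0067 0.0062 0.08 0 0 0 0;-0.0067 0.0062 0.11 0 0 0 0;-0.0067 0.0062 0.13 0 0 0 0;-0.0067 0.0062 0.145 0 0 0 0;-0.0067 0.0062 0.155 0 0 0 0;-0.0067 0.0062 0.163 0 0 0 0;-0.0067 0.0062 0.169 0 0 0 0;-0.0067 0.0062 0.169 0 0 0 0"}}

```text
time_s: 4.2
position: [513.1, -378.6, 15.7]
tool_rot: [-0.172, 0.974, 0.144, -0.025]
ft_force: [0.2, -0.9, 0.0]
width: 93.9
```

```bash
python3 log.py; python3 go.py 516.2 -375.8 17.4;  python3 - <<'E'
from h import *
snap('wrist','w2')
E
```

```text
4.2 [ 0.565  1.029  0.271  1.358 -0.452  1.132  1.306] [ 513.1 -378.6   15.7] [-0.172   0.9741  0.1443 -0.0254] [ 0.2 -0.9  0. ] 93.9
axes x,y,z [[0.957, 0.29, 0.0], [0.272, -0.899, -0.342], [-0.099, 0.328, -0.94]]
[ 3.8 -2.3 -1. ]
```

View pics/w2.png

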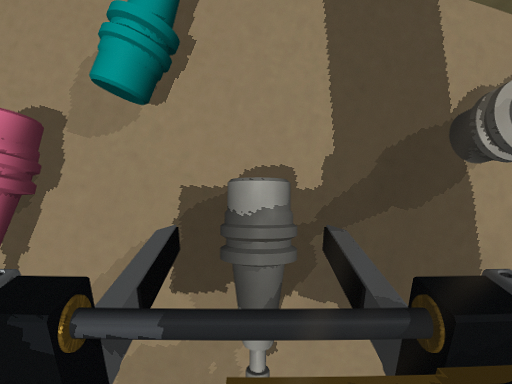

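Call:
{"api": "step_arm", "payload": {"targets": "0.0038 -0.0023 -0.001 0 0 0 0;0.0038 -0.0023 -0.001 0 0 0 0.2;0.0038 -0.0023 -0.001 0 0 0 0.4;0.0038 -0.0023 -0.001 0 0 0 0.6;0.0038 -0.0023 -0.001 0 0 0 0.8;0.0038 -0.0023 -0.001 0 0 0 1;0.0038 -0.0023 -0.001 0 0 0 1;0.0038 -0.0023 -0.001 0 0 0 1;0.0038 -0.0023 -0.001 0 0 0 1"}}

```text
time_s: 5.15
position: [516.5, -376.2, 17.5]
tool_rot: [-0.172, 0.974, 0.144, -0.025]
ft_force: [1.2, 0.6, 0.6]
width: 42.8
```

```bash
python3 log.py; python3 - <<'E'
from kin import *
L=pickle.load(open('log.pkl','rb'));print(len(L))
def fkr(q): 
    z=lambda a:R.from_euler('z',a).as_matrix(); y=lambda a:R.from_euler('y',a).as_matrix()
    A1=z(-q[0]);A2=A1@y(q[1]);A3=A2@z(-q[2]);A4=A3@y(q[3]);A5=A4@z(-q[4]);A6=A5@y(q[5]);
    return np.c_[[0,0,1],A1[:,:1],A3,A4,A5[:,:2],A6[:,[0,2]]]
M=np.vstack([fkr(o['qpos']) for o in L]); b=np.concatenate([o['position'] for o in L])
x0=np.array([360,0,0,0,455,0,0,455,0,0,0,220.])
for lam in (.1,.03,.01):
    x=x0+np.linalg.solve(M.T@M+lam**2*np.eye(12),M.T@(b-M@x0)); print(lam,x.round(0),(M@x-b).round(1).tolist())
E
```

```text
5.15 [ 0.56   1.028  0.271  1.356 -0.453  1.134  1.3  ] [ 516.5 -376.2   17.5] [-0.1718  0.9742  0.1441 -0.025 ] [1.2 0.6 0.6] 42.8
8
0.1 [311.  -3.   3.  -7. 531. -38.  -7. 390.  25. -14.  -2. 324.] [-1.8, -2.1, 1.1, 1.6, 2.5, -0.4, 0.7, 0.5, -0.8, -1.8, 0.8, -0.4, 0.8, -2.9, -0.8, 0.1, -0.0, 2.4, -0.4, 0.5, -0.3, -0.5, 0.5, -0.3]
0.03 [326.  -2.   3. -12. 549. -17. -12. 383.  12.  -4.  -3. 350.] [-0.4, -0.0, -0.2, 1.2, 1.5, -0.4, -0.0, -0.2, 0.0, -2.0, 0.3, 0.6, 0.2, -0.8, -0.6, 0.0, 0.3, 0.5, 0.2, 0.2, 0.0, 0.1, 0.2, 0.0]
0.01 [329.  -2.   3. -13. 552. -11. -13. 382.  10.  -2.  -3. 356.] [-0.2, 0.4, -0.5, 1.0, 1.4, -0.5, -0.2, -0.2, 0.2, -2.0, 0.2, 0.8, 0.1, -0.5, -0.5, 0.1, 0.3, 0.2, 0.1, 0.1, 0.1, 0.1, 0.1, 0.1]
```

```bash
cat > ik.py <<'E'
from kin import *
X=np.array([329,-2,3,-13,552,-11,-13,382,10,-2,-3,356.])
LO=np.array([-3.06,-.37,-1.25,.18,-1.1,.23,-2.94]);HI=np.array([3.06,2.12,1.32,2.47,4.24,1.98,2.94])
_z=lambda a:R.from_euler('z',a).as_matrix(); _y=lambda a:R.from_euler('y',a).as_matrix()
def FK(q):
    A1=_z(-q[0]);A2=A1@_y(q[1]);A3=A2@_z(-q[2]);A4=A3@_y(q[3]);A5=A4@_z(-q[4]);A6=A5@_y(q[5]);A7=A6@_z(-q[6]+np.pi)
    return np.c_[[0,0,1],A1[:,:1],A3,A4,A5[:,:2],A6[:,[0,2]]]@X,A7
def err(q,P,A):
    p,a=FK(q); return np.r_[(p-P)/100,R.from_matrix(a@A.T).as_rotvec()]
def solve(P,A,q0,reg=.02):
    q0=np.clip(q0,LO+.01,HI-.01)
    r=least_squares(lambda q:np.r_[err(q,P,A),reg*(q-q0)],q0,bounds=(LO,HI)); q=r.x
    r=least_squares(lambda q:np.r_[err(q,P,A),1e-4*(q-q0)],q,bounds=(LO,HI)); return r.x,np.linalg.norm(err(r.x,P,A))
E
python3 - <<'E'
from ik import *
o=arm.observe(); A0=qR(o['tool_rot']).as_matrix(); q0=o['qpos']; print(FK(q0)[0]-o['position'])
a=np.array([.286,-.958,0]); a/=np.linalg.norm(a)
h=A0.T@a; xt=A0[:,0]; print('h in tool',h.round(3))
# rotate about horizontal axis a x up so that a->up
k=np.cross(a,[0,0,1]); Rb=R.from_rotvec(k*np.pi/2).as_matrix()@A0
np.save('Rb.npy',Rb); print('Rb z',Rb[:,2])
G=np.array([538.7,325.4,58.])
rng=np.random.default_rng(0)
base=np.arctan2(Rb[1,2],Rb[0,2])
for az in range(-180,180,30):
    A=_z(np.radians(az)-base)@Rb; P=G+6*A[:,2]
    best=None
    for i in range(25):
        s=q0 if i==0 else rng.uniform(LO,HI)
        q,e=solve(P,A,s)
        m=min((q-LO).min(),(HI-q).min())
        if e<.005:
            d=abs(q-q0).max()
            if m>.05 and (best is None or d<best[0]): best=(d,m,q)
    print(az,None if best is None else (round(best[0],2),round(best[1],2),best[2].round(2)))
E
```

```text
[-0.75599043  0.86410682 -0.75858806]
h in tool [-0.003  0.94  -0.342]
Rb z [ 0.26847997 -0.90055562 -0.34193287]Traceback (most recent call last):
  File "<stdin>", line 12, in <module>
NameError: name '_z' is not defined. Did you mean: 'az'?
```

```bash
sed -i 's/_z/Zm/g;s/_y/Ym/g' ik.py; cat > plan1.py <<'E'
from ik import *
o=arm.observe(); q0=o['qpos']; Rb=np.load('Rb.npy')
G=np.array([538.7,325.4,58.])
rng=np.random.default_rng(0)
base=np.arctan2(Rb[1,2],Rb[0,2])
for az in range(-180,180,30):
    A=Zm(np.radians(az)-base)@Rb; P=G+6*A[:,2]
    best=None
    for i in range(20):
        s=q0 if i==0 else rng.uniform(LO,HI)
        q,e=solve(P,A,s)
        m=min((q-LO).min(),(HI-q).min())
        if e<.005:
            d=abs(q-q0).max()
            if m>.05 and (best is None or d<best[0]): best=(d,m,q)
    print(az,None if best is None else (round(best[0],2),round(best[1],2),best[2].round(2)),flush=True)
E
time timeout 550 python3 plan1.py
```

```text
-180 None
-150 None
-120 None
-90 (np.float64(1.85), np.float64(0.18), array([-1.19,  1.6 ,  1.02,  0.82, -0.14,  1.8 , -0.55]))
-60 (np.float64(2.02), np.float64(0.49), array([-1.46,  1.44,  0.83,  1.38,  0.22,  1.14, -0.61]))
-30 (np.float64(2.69), np.float64(0.57), array([-1.41,  1.21,  0.4 ,  1.9 ,  1.25,  0.88, -1.39]))
0 (np.float64(2.8), np.float64(0.07), array([-0.62,  1.25, -0.63,  2.34,  2.18,  1.91, -1.5 ]))
30 None
60 (np.float64(4.08), np.float64(0.11), array([ 0.46,  1.4 , -0.85,  2.36,  3.63,  0.86, -0.51]))
90 (np.float64(3.8), np.float64(0.07), array([ 0.61,  1.46, -1.06,  1.92, -0.45,  0.3 , -2.5 ]))
120 (np.float64(3.34), np.float64(0.12), array([-0.05,  1.22, -0.07,  1.42, -0.98,  1.42, -2.04]))
150 (np.float64(3.55), np.float64(0.15), array([-0.14,  1.4 , -0.23,  0.87, -0.56,  1.83, -2.25]))
real	0m33.506s
user	0m33.419s
sys	0m0.134s
```

```bash
cat > plan2.py <<'E'
from ik import *
from scipy.spatial.transform import Slerp
o=arm.observe(); q=o['qpos']; A0=qR(o['tool_rot']).as_matrix(); P0=o['position']; Rb=np.load('Rb.npy'); 
base=np.degrees(np.arctan2(Rb[1,2],Rb[0,2])); print(base)
def track(q,wps,n=12):
    P,A=FK(q)
    for (P1,A1) in wps:
        S=Slerp([0,1],R.from_matrix([A,A1]))
        mm=9; dq=0
        for t in np.linspace(0,1,n+1)[1:]:
            qn,e=solve(P+(P1-P)*t,S(t).as_matrix(),q,reg=.01); dq=max(dq,abs(qn-q).max()); q=qn
            mm=min(mm,(q-LO).min(),(HI-q).min())
            if e>.01: print('ERR',t,e)
        print(np.array(P1).round(),q.round(2),'margin',round(mm,2),'dq',round(dq,2)); P,A=np.array(P1),A1
    return q
Rx=lambda d:A0@R.from_euler('x',d,degrees=True).as_matrix()
for yaw in (0,15):
    F=Zm(np.radians(yaw))@Rb; mid=Zm(np.radians(yaw))@Rx(-45)
    print('yaw',yaw)
    track(q,[([516,-376,220],A0),([540,0,260],A0),([539,325,260],mid),([539,325,260],F),(np.array([538.7,325.4,58])+6*F[:,2],F)])
E
timeout 500 python3 plan2.py
```

```text
-73.39925930791422
yaw 0
[ 516 -376  220] [ 0.54  0.81  0.32  1.23 -0.39  1.47  1.2 ] margin 0.51 dq 0.03
[540   0 260] [-0.02  0.52  0.27  1.67 -0.47  1.19  0.75] margin 0.55 dq 0.07
[539 325 260] [-1.09  0.73  0.54  1.4   0.06  1.25 -0.37] margin 0.67 dq 0.12
[539 325 260] [-1.31  1.16  0.73  1.18  0.38  1.6  -0.55] margin 0.38 dq 0.04
[540. 320.  56.] [-1.27  1.42  0.65  1.14  0.29  1.47 -0.72] margin 0.39 dq 0.02
yaw 15
[ 516 -376  220] [ 0.54  0.81  0.32  1.23 -0.39  1.47  1.2 ] margin 0.51 dq 0.03
[540   0 260] [-0.02  0.52  0.27  1.67 -0.47  1.19  0.75] margin 0.55 dq 0.07
[539 325 260] [-1.11  0.66  0.5   1.51  0.15  1.09 -0.21] margin 0.67 dq 0.11
[539 325 260] [-1.45  1.09  0.76  1.45  0.49  1.29 -0.57] margin 0.56 dq 0.04
[542. 321.  56.] [-1.41  1.37  0.67  1.41  0.4   1.15 -0.75] margin 0.57 dq 0.03
```

Call:
{"api": "step_arm", "payload": {"targets": "0 -0.0034 -0.0094 0 0 0 1;0 -0.0068 -0.0188 0 0 0 1;0 -0.0137 -0.0376 0 0 0 1;0 -0.0205 -0.0564 0 0 0 1;0 -0.0205 -0.0564 0 0 0 1"}}

```text
time_s: 5.65
position: [517.6, -378.5, 81.4]
tool_rot: [-0.169, 0.975, 0.144, -0.023]
ft_force: [0.5, -1.0, -6.4]
width: 43.1
```

```bash
python3 log.py;  python3 - <<'E'
from h import *
snap('wrist','w3');s=snap('scene','s3')
cv2.imwrite('pics/s3c.png',cv2.resize(s['frame'][140:300,230:430][...,::-1],None,fx=3.5,fy=3.5))
E
```

```text
5.65 [ 0.552  0.949  0.29   1.337 -0.432  1.223  1.274] [ 517.6 -378.5   81.4] [-0.1692  0.9747  0.1443 -0.0234] [ 0.5 -1.  -6.4] 43.1
```

View pics/w3.png

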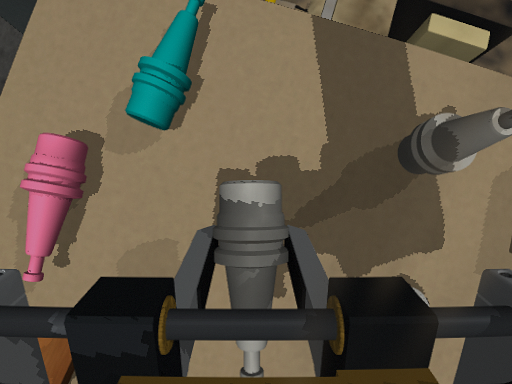

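View pics/s3c.png

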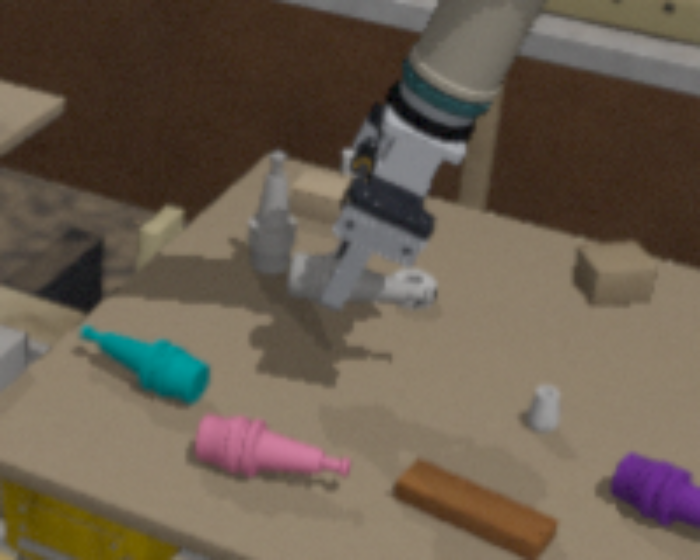

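Call:
{"api": "step_arm", "payload": {"targets": "0 -0.0085 -0.0235 0 0 0 1;0 -0.017 -0.047 0 0 0 1;0 -0.0255 -0.0705 0 0 0 1;0 -0.034 -0.094 0 0 0 1;0 -0.043 -0.118 0 0 0 1;0 -0.048 -0.132 0 0 0 1;0 -0.048 -0.132 0 0 0 1"}}

```text
time_s: 6.45
position: [516.6, -377.2, 219.2]
tool_rot: [-0.171, 0.974, 0.144, -0.025]
ft_force: [0.1, 0.0, -5.8]
width: 43.1
```

```bash
python3 log.py; python3 go.py 540 0 260
```

```text
6.45 [ 0.541  0.811  0.322  1.231 -0.39   1.46   1.207] [ 516.6 -377.2  219.2] [-0.1707  0.9744  0.1442 -0.0245] [ 0.1  0.  -5.8] 43.1
axes x,y,z [[0.957, 0.289, 0.001], [0.273, -0.9, -0.34], [-0.097, 0.326, -0.941]]
[ 131.6 -347.    82.1]
```

Call:
{"api": "step_arm", "payload": {"targets": "0.007 -0.017 0.004 0 0 0 1;0.018 -0.048 0.011 0 0 0 1;0.032 -0.083 0.02 0 0 0 1;0.046 -0.122 0.029 0 0 0 1;0.06 -0.16 0.038 0 0 0 1;0.075 -0.198 0.047 0 0 0 1;0.089 -0.235 0.056 0 0 0 1;0.103 -0.272 0.064 0 0 0 1;0.116 -0.306 0.072 0 0 0 1;0.126 -0.332 0.079 0 0 0 1;0.132 -0.347 0.082 0 0 0 1;0.132 -0.347 0.082 0 0 0 1"}}

```text
time_s: 7.65
position: [539.3, 3.6, 258.8]
tool_rot: [-0.173, 0.974, 0.146, -0.027]
ft_force: [0.1, 0.2, -5.5]
width: 42.8
```

```bash
python3 log.py; python3 go.py 539 325 260
```

```text
7.65 [-0.019  0.526  0.269  1.672 -0.472  1.189  0.754] [539.3   3.6 258.8] [-0.1727  0.9737  0.146  -0.0266] [ 0.1  0.2 -5.5] 42.8
axes x,y,z [[0.956, 0.294, -0.001], [0.275, -0.898, -0.344], [-0.102, 0.328, -0.939]]
[  94.1 -289.   104.4]
```

Call:
{"api": "step_arm", "payload": {"targets": "0.006 -0.02 0.007 -3 0 0 1;0.016 -0.05 0.018 -8 0 0 1;0.027 -0.083 0.03 -13 0 0 1;0.037 -0.115 0.042 -18 0 0 1;0.048 -0.148 0.053 -23 0 0 1;0.058 -0.18 0.065 -28 0 0 1;0.069 -0.212 0.076 -33 0 0 1;0.079 -0.242 0.087 -38 0 0 1;0.087 -0.267 0.097 -42 0 0 1;0.092 -0.283 0.102 -44 0 0 1;0.094 -0.289 0.104 -45 0 0 1;0.094 -0.289 0.104 -45 0 0 1"}}

```text
time_s: 8.85
position: [541.0, 322.0, 259.2]
tool_rot: [0.215, 0.966, 0.143, 0.031]
ft_force: [0.3, 0.2, -5.9]
width: 42.9
```

```bash
python3 log.py; python3 go.py 539 325 260
```

```text
8.85 [-1.078  0.723  0.524  1.405  0.075  1.243 -0.377] [541.  322.  259.2] [0.2145 0.9657 0.143  0.0308] [ 0.3  0.2 -5.9] 42.9
axes x,y,z [[0.957, 0.289, -0.002], [0.263, -0.867, 0.423], [0.121, -0.406, -0.906]]
[-1.  -2.8 -2.2]
```

Call:
{"api": "step_arm", "payload": {"targets": "0 0 0 -3 0 0 1;0 0 0 -8 0 0 1;0 0 0 -13 0 0 1;0 0 0 -18 0 0 1;0 0 0 -23 0 0 1;0 0 0 -28 0 0 1;0 0 0 -33 0 0 1;0 0 0 -38 0 0 1;0 0 0 -42 0 0 1;0 0 0 -44 0 0 1;0 0 0 -45 0 0 1;0 0 0 -45 0 0 1"}}

```text
time_s: 10.05
position: [541.4, 321.4, 260.6]
tool_rot: [0.567, 0.811, 0.119, 0.084]
ft_force: [-0.4, 1.1, -7.1]
width: 43.1
```

```bash
python3 log.py; python3 go.py 539 325 260; python3 - <<'E'
from h import *
snap('wrist','w4');s=snap('scene','s4');snap('top','t4')
cv2.imwrite('pics/s4c.png',cv2.resize(s['frame'][50:250,60:310][...,::-1],None,fx=3,fy=3))
E
```

```text
10.05 [-1.306  1.15   0.71   1.191  0.396  1.6   -0.564] [541.4 321.4 260.6] [0.5672 0.8106 0.1193 0.0837] [-0.4  1.1 -7.1] 43.1
axes x,y,z [[0.958, 0.288, 0.0], [0.098, -0.328, 0.94], [0.271, -0.9, -0.342]]
[-1.3 -2.  -3.7]
```

View pics/w4.png

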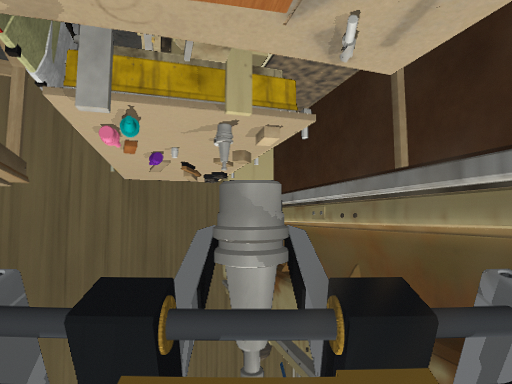

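View pics/s4c.png

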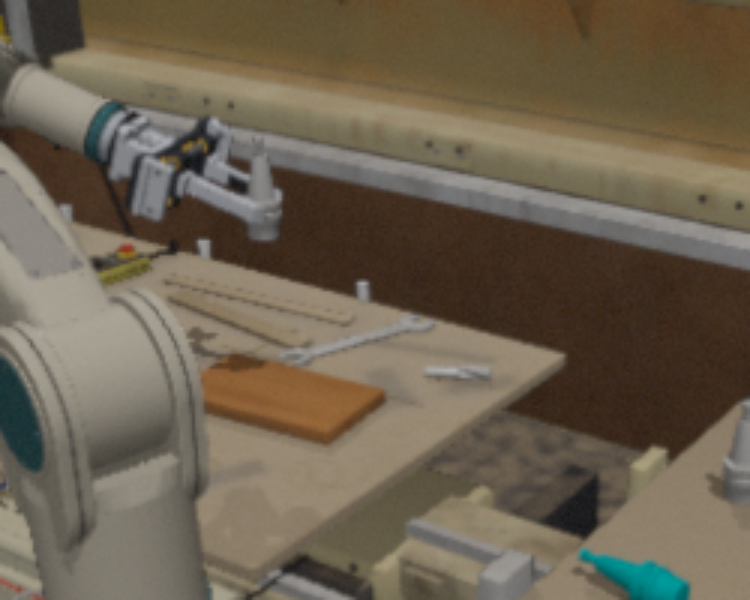

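View pics/t4.png

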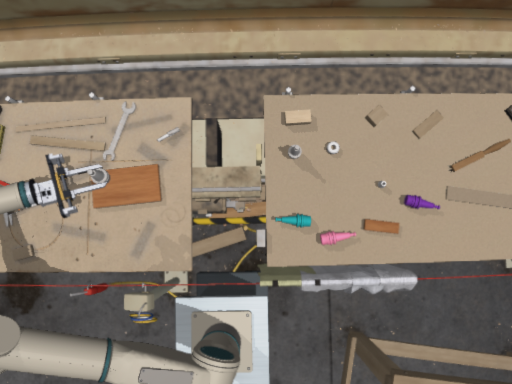

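Call:
{"api": "step_arm", "payload": {"targets": "0 -0.015 0.0055 0 0 0 1;-0.001 -0.04 0.0145 0 0 0 1;-0.001 -0.068 0.0245 0 0 0 1;-0.001 -0.096 0.035 0 0 0 1;-0.001 -0.122 0.0445 0 0 0 1;-0.001 -0.145 0.053 0 0 0 1;-0.001 -0.162 0.059 0 0 0 1;-0.001 -0.172 0.063 0 0 0 1;-0.001 -0.176 0.0645 0 0 0 1;-0.001 -0.176 0.0645 0 0 0 1"}}

```text
time_s: 11.2
position: [540.5, 321.2, 73.3]
tool_rot: [0.567, 0.81, 0.12, 0.084]
ft_force: [0.1, -0.7, -5.4]
width: 42.9
```

```bash
python3 log.py; python3 go.py 540.3 320 56; python3 - <<'E'
from h import *
snap('wrist','w5');s=snap('scene','s5');t=snap('top','t5')
a=cv2.resize(s['frame'][130:215,90:200][...,::-1],None,fx=5,fy=5,interpolation=cv2.INTER_CUBIC); cv2.imwrite('pics/s5c.png',a)
cv2.imwrite('pics/t5c.png',cv2.resize(t['frame'][140:230,60:180][...,::-1],None,fx=5,fy=5,interpolation=cv2.INTER_CUBIC))
E
```

```text
11.2 [-1.278  1.39   0.642  1.152  0.305  1.481 -0.719] [540.5 321.2  73.3] [0.5675 0.8103 0.1197 0.0841] [ 0.1 -0.7 -5.4] 42.9
axes x,y,z [[0.957, 0.289, 0.0], [0.099, -0.327, 0.94], [0.272, -0.9, -0.342]]
[ -0.6 -15.9   7. ]
```

View pics/s5c.png

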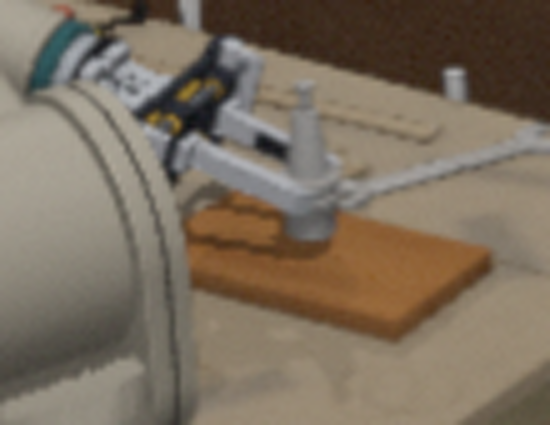

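View pics/t5c.png

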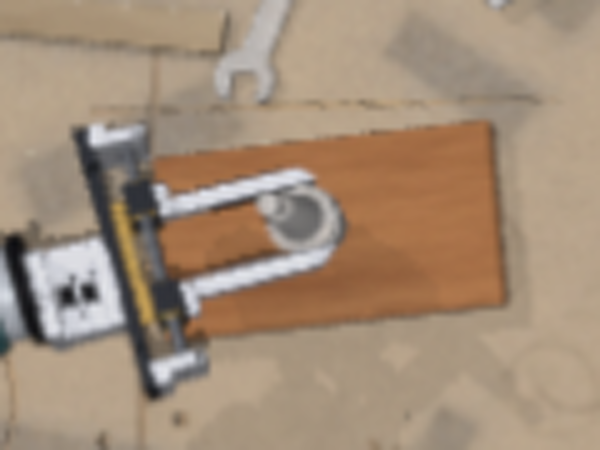

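View pics/w5.png

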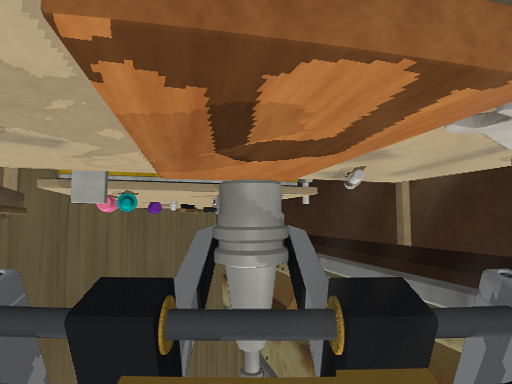

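Call:
{"api": "step_arm", "payload": {"targets": "0 -0.0047 0.0017 0 0 0 1;0 -0.0085 0.0031 0 0 0 1;0 -0.0113 0.0041 0 0 0 1;0 -0.0122 0.0045 0 0 0 1;0 -0.0122 0.0045 0 0 0 1"}}

```text
time_s: 11.85
position: [540.2, 321.0, 59.9]
tool_rot: [0.568, 0.81, 0.12, 0.084]
ft_force: [0.5, -0.3, -6.6]
width: 43.1
```

Call:
{"api": "step_arm", "payload": {"targets": "0 -0.0005 0.0002 0 0 0 1;0 -0.0014 0.0005 0 0 0 1;0 -0.0014 0.0005 0 0 0 1"}}

```text
time_s: 12.15
position: [540.4, 321.2, 58.8]
tool_rot: [0.567, 0.81, 0.12, 0.084]
ft_force: [0.6, 0.5, -6.6]
width: 43.1
```

Call:
{"api": "step_arm", "payload": {"targets": "0 -0.0005 0.0002 0 0 0 1;0 -0.0014 0.0005 0 0 0 1;0 -0.0014 0.0005 0 0 0 1"}}

```text
time_s: 12.45
position: [540.4, 321.2, 58.6]
tool_rot: [0.568, 0.81, 0.119, 0.084]
ft_force: [-1.6, 1.5, -0.7]
width: 43.3
```

Call:
{"api": "step_arm", "payload": {"targets": "0 -0.0007 0.0003 0 0 0 1;0 -0.0007 0.0003 0 0 0 1"}}

```text
time_s: 12.65
position: [540.4, 321.1, 58.5]
tool_rot: [0.568, 0.81, 0.119, 0.084]
ft_force: [-3.8, 3.3, 4.0]
width: 42.9
```

```bash
python3 - <<'E'
from h import *
snap('wrist','w6');t=snap('top','t6');s=snap('scene','s6')
a=cv2.resize(s['frame'][130:215,90:200][...,::-1],None,fx=5,fy=5,interpolation=cv2.INTER_CUBIC); cv2.imwrite('pics/s6c.png',a)
E
```

```text
(no output)
```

View pics/s6c.png

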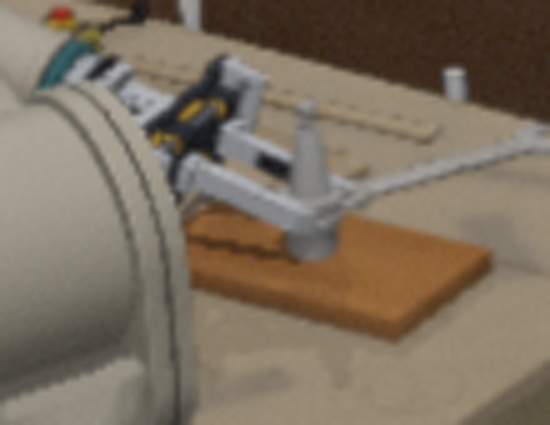

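View pics/w6.png

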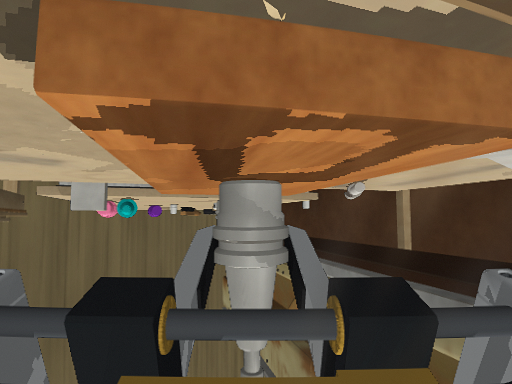

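Call:
{"api": "step_arm", "payload": {"targets": "0 0 0 0 0 0 0.5;0 0 0 0 0 0 0.45;0 0 0 0 0 0 0.4;0 0 0 0 0 0 0.3;0 0 0 0 0 0 0.2;0 0 0 0 0 0 0.1;0 0 0 0 0 0 0;0 0 0 0 0 0 0;0 0 0 0 0 0 0;0 0 0 0 0 0 0"}}

```text
time_s: 13.8
position: [540.3, 321.1, 56.5]
tool_rot: [0.567, 0.81, 0.12, 0.084]
ft_force: [0.1, -0.2, -1.0]
width: 94.2
```

```bash
python3 log.py; python3 - <<'E'
from h import *
snap('wrist','w7');s=snap('scene','s7');t=snap('top','t7')
E
```

```text
13.8 [-1.275  1.414  0.636  1.14   0.297  1.475 -0.73 ] [540.3 321.1  56.5] [0.5674 0.8103 0.1198 0.0839] [ 0.1 -0.2 -1. ] 94.2
```

View pics/w7.png

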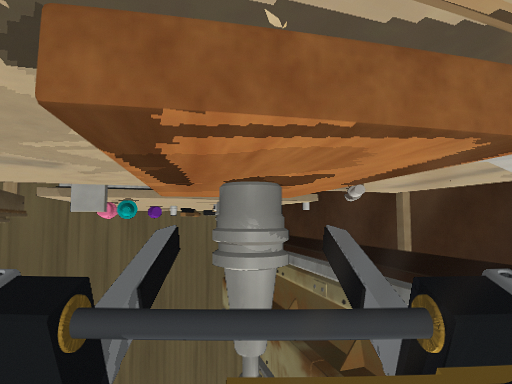

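Released, holder standing free between the open fingers. Backing off along the tool axis.

Call:
{"api": "step_arm", "payload": {"targets": "0 0 -0.01 0 0 0 0;0 0 -0.025 0 0 0 0;0 0 -0.045 0 0 0 0;0 0 -0.07 0 0 0 0;0 0 -0.095 0 0 0 0;0 0 -0.115 0 0 0 0;0 0 -0.13 0 0 0 0;0 0 -0.14 0 0 0 0;0 0 -0.14 0 0 0 0"}}

```text
time_s: 14.85
position: [501.8, 449.2, 104.6]
tool_rot: [0.566, 0.811, 0.121, 0.085]
ft_force: [-0.1, 0.2, -0.2]
width: 93.9
```

```bash
python3 log.py; python3 - <<'E'
from h import *
snap('wrist','w8');s=snap('scene','s8');t=snap('top','t8')
a=cv2.resize(s['frame'][130:215,90:200][...,::-1],None,fx=5,fy=5,interpolation=cv2.INTER_CUBIC)
b=cv2.resize(t['frame'][140:230,60:180][...,::-1],None,fx=5,fy=5,interpolation=cv2.INTER_CUBIC)
cv2.imwrite('pics/s8c.png',a);cv2.imwrite('pics/t8c.png',b)
E
```

```text
14.85 [-1.299  1.462  0.632  0.738  0.27   1.844 -0.658] [501.8 449.2 104.6] [0.5664 0.8108 0.1206 0.0849] [-0.1  0.2 -0.2] 93.9
```

View pics/s8c.png

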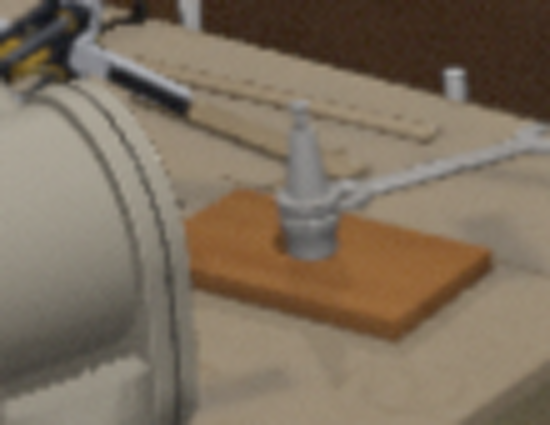

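View pics/t8c.png

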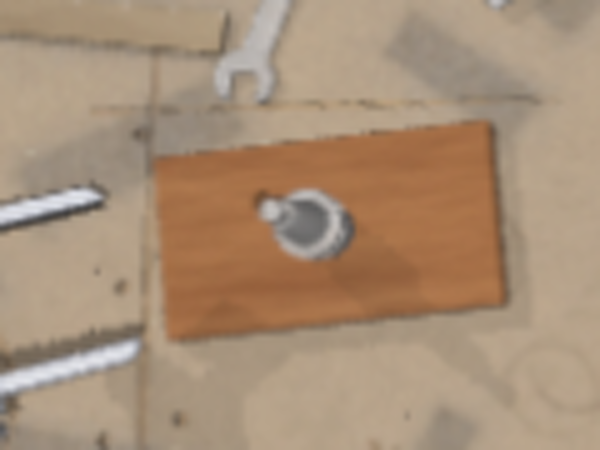

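View pics/t8.png

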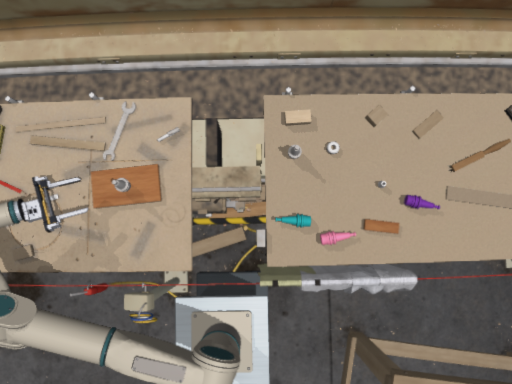

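```bash
python3 - <<'E'
from h import *
s=pickle.load(open('t8.pkl','rb'))
print(onz(s,[(122.4,184.6)],68).round(),onz(s,[(114.1,181.6)],138).round())
f0=pickle.load(open('top0.pkl','rb'))['frame'].astype(int);d=abs(f0-s['frame'])[130:180,275:312].max(); print('standing diff',d)
o=arm.observe(); print(o['ft_force'].round(1),o['time_s'],abs(o['qvel']).max()); arm.job_done()
E
```

```text
[[537. 320.  68.]] [[539. 325. 138.]]
standing diff 2
[ 0.4 -0.7  0.3] 15.0 0.011517896850383836
the job is handed in; nothing more can be done
```

The fallen tool holder now stands upright, foot down and stud up, near the middle of the wooden panel, and the job is handed in at about 15 s of the 38 s. I gripped it by the flange with the tool tilted 20°, lifted it, turned it 90°, and lowered it until the wrist force showed contact. Then I opened the jaws and backed off.

**Last checks, from the top camera:**
- **Position and tilt:** the holder's axis is at about (537, 320) mm at flange height and (539, 325) mm at the stud. The panel centre measured (539, 325) mm, so it is about 6 mm off centre. The 5 mm drift between those two heights would be about 4° of lean. That is within the pixel and calibration error, and inside the 10° limit.
- **Standing holder:** its part of the picture matches the first image (largest pixel difference 2 of 255), so it was not moved.
- **Robot:** it is clear of everything, with under 1 N at the wrist and joints nearly still.

**One reading disagreed:** the jaws closed to 43 mm, where the flange should be 46 mm. The holder did not visibly slip in the wrist pictures.

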